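# Lay the straightedge against the tray carrier

### The job

First swing the ring light's arm well clear of the tray carrier and of the strip in front of it. Then lift the straightedge off its slanted rest, lower it gently on to the worktop and lay it flat with one long edge flush along the carrier's near long edge (the one facing the robot), about centred on it. Leave the light swung clear, let go of everything, and do not disturb the other things on the worktop.

Things in the scene. Friction and masses are not known exactly. Their poses are not given: they have to be found in the camera images.
- straightedge: Loose steel straightedge of tee section, 0.45 kg: flat bar 68 (x) x 160 (y) x 10 (z) mm, its two 160 mm edges straight and alike, with a grip rib along its middle, 14 mm thick (x), 110 mm long (y), 10 to 55 mm above the underside. Origin: centre of the underside; z towards the rib. It starts on the slanted rest.
- rib_top (a point): Middle of the top of the straightedge's rib, 55 mm above its underside. Axes as the straightedge.
- rest: Fixed black rest with a sloping face 86 x 150 mm, inclined 29 degrees, its low side (with a lip 14 mm high above the face) towards the robot; about 80 mm tall. Origin: centre of its underside, x horizontal towards the high side, y along the straightedge, z up.
- rest_seat (a point): Middle of the rest's sloping face, 56 mm above the worktop. Axes as the rest.
- carrier: Fixed aluminium carrier plate 120 (x) x 180 (y) x 22 (z) mm with three trays on its far half (tops 30 mm above the worktop). Origin: centre of the underside, z up. Its near long edge is the upright face at its own x = -60 mm, running along y. A straightedge laid flush has its origin at x = -94 mm in this frame.
- carrier_edge (a point): Middle of the top of the carrier's near long edge, 22 mm above the worktop. Axes as the carrier.
- lamp_arm (a joint): Angle (rad) of the ring light's arm about its upright post: 0 (a stop) is over the strip before the carrier; it grows anticlockwise seen from above as the arm swings towards the robot, away from the carrier, to a stop at 2.0. Well clear from 1.2 on. Slightly stiff; stays where left.
- lamp_knob (a point): Centre of the upright steel grip knob (24 mm diameter, 140 to 182 mm above the worktop) on top of the ring light's head (black disc, 84 mm diameter, from 117 to 140 mm above the worktop), 170 mm from the hinge axis. Turns with the arm.
- lamp_hinge (a point): Point on the upright hinge axis of the lamp arm, 137 mm above the worktop; the arm is a 20 mm wide grey bar, its underside 131 mm up. The post is 22 mm in diameter on a 68 mm foot.
- reel: Bystander: grey ring-shaped reel, 116 mm across, 14 mm high, flat. Origin under its centre.
- pack_a: Bystander: black tray 52 x 52 x 9 mm, lying loose. Origin under its centre.
- pack_b: Bystander: white tray 52 x 52 x 9 mm, lying loose. Origin under its centre.
- bottle: Bystander: white bottle, 52 mm diameter, 100 mm high. Origin under its centre.
- jar: Bystander: clear jar with black cap, 60 mm diameter, 60 mm high. Origin under its centre.
- gauge: Bystander: dark steel block 40 x 75 x 30 mm. Origin under its centre.
Things that resemble listed ones, but are neither listed nor needed, are in the scene too. What is shaped like the part that bears lamp_arm but yellow is not meant.

How it is judged:
By the outcome, as a careful person would: the job done as asked, in the order asked, and still so for the second after the job is handed in, with the robot touching nothing.
It also fails if it takes over 58 s, if anything falls off the work surface, if the arm or the gripper's body presses on something with over 40 N, if the wrist force passes 120 N, or if a joint passes its speed limit or range.

### The arm

A 7-joint arm with a two-finger parallel gripper is mounted at the origin on the work surface. World frame = base frame: x ahead of the robot, y to its left, z up, the work surface at z = 0. Lengths are in m, angles in rad, forces in N, time in s.
With the tool pointing down it reaches from about 0.425 to 1.025 m from the base axis. Payload 3.6 kg.
Tool frame: the origin (TCP) lies between the finger pads; the fingertips stand 22 mm ahead of it and the grasp point (between the pads) lies 3 mm ahead of it; z points along the fingers, y is the line along which they close (so a half turn about z gives the same grasp; the last joint's range is limited). The gripper opens to 85 mm and grips with 20 to 120 N. Pads are 22 mm wide; open, the fingers measure 114 mm over their backs; the gripper's body (76 mm by 85 mm) begins 54 mm behind the grasp point. The pads swing forward as they close: fully open they stand 13 mm farther back than shut.
Start: joints at [-1.296, 0.591, 0.048, 1.609, -0.033, 0.943, -0.034], TCP at [0.261, 0.677, 0.253] pointing down, gripper open.
Joint ranges: [-2.69, 2.69], [-0.47, 2.24], [-1.27, 1.36], [0.19, 2.51], [-1.53, 4.68], [0.08, 2.07], [-3.09, 3.09]. Speed limits (rad/s): [2.57, 2.57, 3.14, 3.14, 3.14, 3.14, 3.14].

### API

Orientations are given as a rotation vector (axis times angle).
In Python, from plant import sense, read_camera, ticket gives the robot as it stands.
- The arm moves only by the tool apply_moves, never from a script. Its argument "increments" is text: rows parted by semicolons, each of 4 numbers parted by spaces: the shift along the tool's x, y, z in cm, then the turn about the tool's z in degrees. A call has 1 to 20 rows; each row is the pose to reach, as a shift and turn from the pose commanded when the call began, along the tool's axes at that moment; what a row does not reach only later rows make up. A row lasts 1/10 s, in which the tool goes at most 50 mm and 8.59 degrees, less where a joint would pass 70% of its speed; a pose out of reach is approached as far as the arm can. A call with a gripper value outside its range is refused whole. "gripper" is the opening, from 0 (shut) to 1 (fully open), set as the call begins (left out, the last holds). The fingers move at their own pace and stop on an object; "squeeze" is the grip in N (left out, the last holds). Time passes only in rows, so rows that repeat a pose let the fingers close. It gives the time, the measured TCP pose, the force, the opening and the grip force at its end, in the units of the state.
- sense(): the state, without advancing time (a new reading comes with each control period).
- read_camera(name): name is "scene" or "top"; returns a dict with "image" (480x640x3 uint8, red, green, blue), "mtx" (3x3 intrinsics, pixels), "rvec" (rotation vector, rad) and "tvec" (3), from world to camera coordinates, as OpenCV has them. Camera axes: x right, y down, z forward; pixel columns grow to the right and rows downward; lengths in m; the calibration is good to about 2 mm. A picture is of the moment at which its call begins. There is no depth.
- ticket.finish_job(): hands the job in; it is judged then, once.
The state is a dict: "time_s": time; "q": joint angles; "joint_vel": joint speeds; "effort": joint torques, N m; "tool_pos": TCP position; "tcp_rot": TCP orientation; "ft_force": force on the tool from outside, world axes, zero at the start; "torque": the same for the moment, N m; "gripper_width": finger opening in m; "gripper_force": force on a finger pad.
Only numpy, scipy, OpenCV 4.12 (cv2) and the standard library are available. Lean on these libraries where they do the work, as an engineer would, in place of code of your own. Each camera call takes 0.05 s, during which the arm holds its last target. There are 200 camera calls.

## Working session

There is one attempt and no reset: what is moved stays moved. The work goes in short steps, Python scripts to look and compute and a tool call to move; the robot and the scene stay as the last step left them, time stands still between calls to the robot, and variables do not carry over. Pictures are saved under pics/ and viewed, at most 10 in all, crops included, and the job is handed in when it is done.

Besides the shell and the picture viewer there is one more tool, called after ">>>" as name(argument=value, ...) on one line, values as JSON. apply_moves: Moves the arm, as the interface text tells. Its arguments: {"type":"object","properties":{"increments":{"type":"string"},"gripper":{"type":"number"},"squeeze":{"type":"number"}},"required":["increments"]}

```bash
mkdir -p pics; ls; cat > h.py <<'E'
import numpy as np, cv2
from plant import sense, read_camera, ticket
def cam(n):
    c=read_camera(n); R=cv2.Rodrigues(np.array(c["rvec"],float))[0]
    return c["image"],np.array(c["mtx"],float),R,np.array(c["tvec"],float).ravel()
def ray(c,p):
    _,K,R,t=c; d=R.T@np.linalg.solve(K,[p[0],p[1],1.]); return -R.T@t,d/np.linalg.norm(d)
def onz(c,p,z):
    o,d=ray(c,p); return o+d*(z-o[2])/d[2]
def tri(c1,p1,c2,p2):
    o1,d1=ray(c1,p1);o2,d2=ray(c2,p2)
    s=np.linalg.lstsq(np.c_[d1,-d2],o2-o1,rcond=None)[0]
    a=o1+d1*s[0];b=o2+d2*s[1]; return (a+b)/2,np.linalg.norm(a-b)
def proj(c,P):
    return cv2.projectPoints(np.array(P,float).reshape(-1,3),cv2.Rodrigues(c[2])[0],c[3],c[1],None)[0][:,0]
def save(n,im): cv2.imwrite("pics/"+n,im[:,:,::-1])
E
python3 - <<'E'
from h import *
for n in("scene","top"):
    c=cam(n); save(n+"0.png",c[0]); print(n,-c[2].T@c[3],c[1][0,0])
s=sense();print(s["tool_pos"],s["tcp_rot"],s["ft_force"],s["gripper_width"])
E
```

```text
pics
scene [1.07875508 0.406337   0.84393535] 465.55079562757714
top [ 0.23153525 -0.02094265  1.4984997 ] 574.7661010580719
[0.26040595 0.67586153 0.25227438] [-0.57433718 -3.08836293  0.00313007] [ 0.36012664 -1.49237135 -0.63635295] 0.0852836034938594
```

View pics/scene0.png

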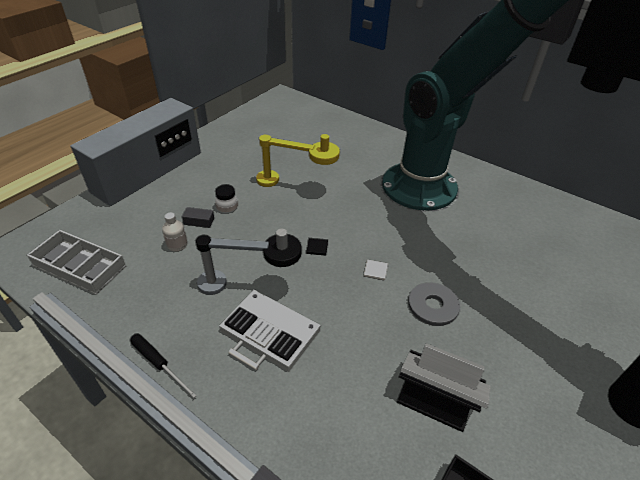

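View pics/top0.png

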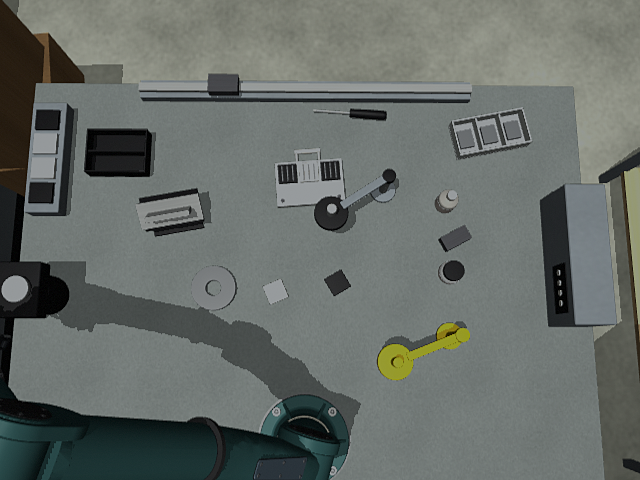

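The top view shows the carrier at (310,178), the straightedge on its rest at (170,211) and the grey lamp with its head at (331,212) and hinge at (389,177). Two lamps could be meant: the grey one at (331,212) and the yellow one at (396,361). The grey one fits, since it stands over the strip before the carrier and yellow is excluded. I'll confirm it in an enlarged crop.

```bash
python3 - <<'E'
from h import *
t=cam("top")[0];s=cam("scene")[0]
a=cv2.resize(t[140:240,130:397],(800,300),interpolation=cv2.INTER_CUBIC)
b=cv2.resize(s[225:375,190:340],(400,300)[:1]+(300,),interpolation=cv2.INTER_CUBIC) if 0 else cv2.resize(s[222:372,190:330],(280*1,300),interpolation=cv2.INTER_CUBIC)
d=cv2.resize(s[335:435,390:510],(360,300),interpolation=cv2.INTER_CUBIC)
m=np.zeros((600,800,3),np.uint8);m[:300]=a;m[300:,:280]=b;m[300:,300:660]=d
save("crop1.png",m)
E
```

```text
(no output)
```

View pics/crop1.png

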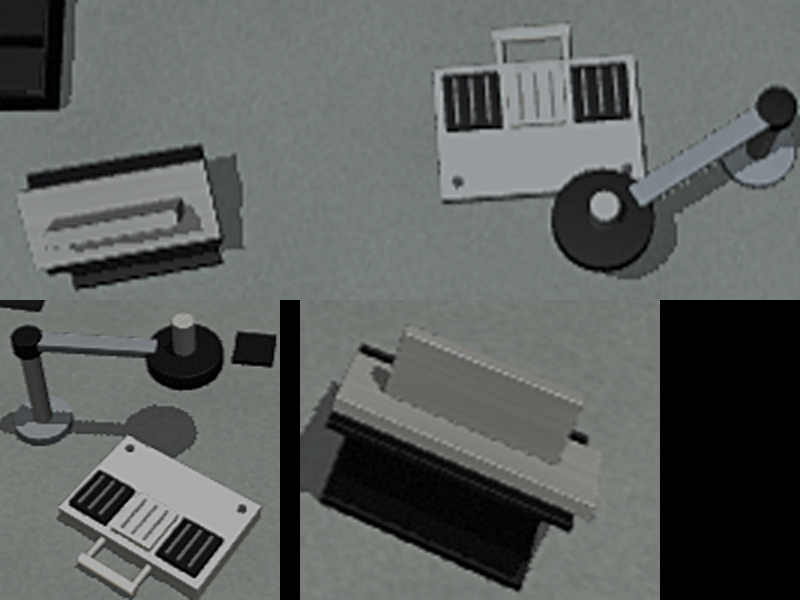

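The crop confirms the grey lamp with its steel knob, centred at about top (331.6,208.7) and scene (281,232). The straightedge's rib leans toward the robot. Next I measure the points.

```bash
python3 - <<'E'
from h import *
T=cam("top");S=cam("scene")
for n,p,q in[("knobtop",(331.6,208.7),(281,232.5)),("hingetop",(389,175),(203.5,238))]:
    print(n,*tri(T,p,S,q))
# carrier: bright mask quad corners (top): fit lines on mask of near edge
g=cv2.cvtColor(T[0],cv2.COLOR_RGB2GRAY)
# carrier near-edge pixels: for columns 280..312 find last bright row
def edge(cols,r0,r1):
    out=[]
    for c in cols:
        col=cv2.GaussianBlur(g,(3,3),0)[r0:r1,c].astype(float); d=np.diff(col); i=d.argmin()
        out.append((c,r0+i+.5))
    return np.array(out)
e=edge(range(282,312,2),195,216);print(e[:,1])
P=np.array([onz(T,p,.022)for p in e]);d=np.polyfit(P[:,1],P[:,0],1);print("near edge x=a*y+b",d,"yaw",np.degrees(np.arctan(-d[0])))
for n,p in[("cornL",(130+443/3,140+202/3)),("farL",(130+436/3,140+68/3)),("farR",(130+633/3,140+56/3))]:print(n,onz(T,p,.022))
# scene corners of carrier
for n,p in[("R near",(190+128/2,222+136/2)),("L near",(190+260/2,222+208/2)),("farR",(190+60/2,222+212/2))]:print("scene",n,onz(S,p,.022))
s=sense();R=cv2.Rodrigues(np.array(s["tcp_rot"]))[0];print(R.round(3))
for cam_,nm in((T,"t"),(S,"s")):pass
a=T[0][185:240,130:212];b=S[0][335:435,390:500]
f=lambda im,w,h:cv2.convertScaleAbs(cv2.resize(im,(w,h),interpolation=cv2.INTER_CUBIC),alpha=1.3)
m=np.zeros((600,800,3),np.uint8);m[:275,:410]=f(a,410,275);m[:500,410:410+385]=f(b,550,500)[:,:385]
m[300:575,:410]=cv2.convertScaleAbs(f(a,410,275),alpha=2.2,beta=-220)
save("crop2.png",m)
E
```

```text
knobtop [ 0.54989104 -0.06500321  0.17873085] 5.154984979845589e-05
hingetop [ 0.64159567 -0.20586637  0.14869686] 0.00125114756030218
[205.5 205.5 205.5 204.5 204.5 204.5 204.5 204.5 204.5 204.5 203.5 203.5
 203.5 203.5 203.5]
near edge x=a*y+b [-0.08250256  0.60106468] yaw 4.71636712927075
cornL [0.59089618 0.0720036  0.022     ]
farL [0.71349294 0.07984276 0.022     ]
farR [ 0.72543612 -0.09584179  0.022     ]
scene R near [ 0.60953911 -0.1015847   0.022     ]
scene L near [0.59703433 0.07618537 0.022     ]
scene farR [ 0.73049813 -0.08797165  0.022     ]
[[-0.933  0.36  -0.   ]
 [ 0.36   0.933 -0.001]
 [-0.    -0.001 -1.   ]]
```

View pics/crop2.png

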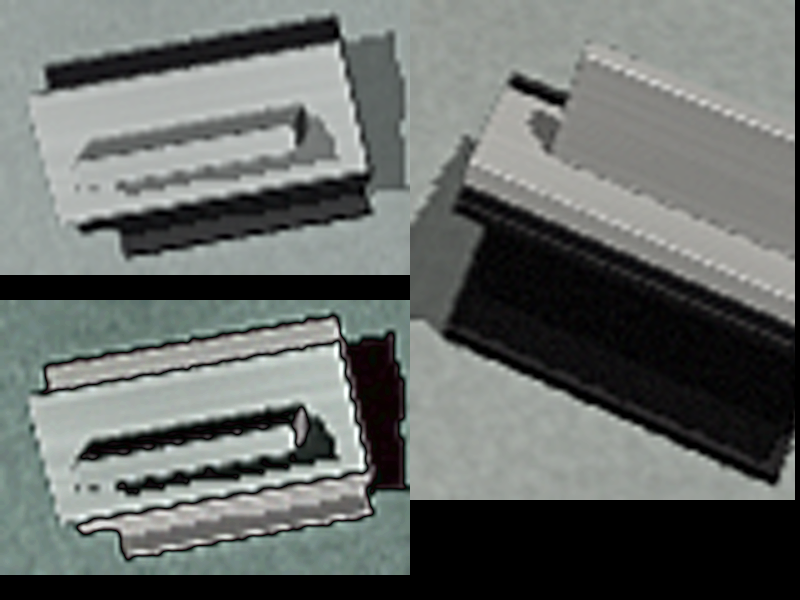

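Crop 2 shows the rib top's far edge from about (145.4,217.2) to (188.6,209.8) in the top view. In the scene view it runs from (483.3,371) to (424.6,348).

```bash
python3 - <<'E'
from h import *
T=cam("top");S=cam("scene")
a,ea=tri(T,(188.6,209.8),S,(424.6,348));b,eb=tri(T,(145.4,217.2),S,(483.3,371));print(a,ea,b,eb,np.linalg.norm(a-b))
d=b-a;print("yaw of rib y axis from +y",np.degrees(np.arctan2(-d[0],d[1])))
print("mid",(a+b)/2)
for p in((130+30/5,185+95/5),(130+342/5,185+45/5),(130+370/5,185+180/5),(130+75/5,185+230/5)):print(onz(T,p,.075)[:2],onz(T,p,.045)[:2])
s=sense();print(s["q"],s["tool_pos"],s["time_s"])
E
```

```text
[0.56416222 0.29006106 0.10050264] 0.0032586637489368992 [0.54446138 0.3960704  0.10281513] 0.004201137525790323 0.10784920814880865
yaw of rib y axis from +y 10.527780973694982
mid [0.5543118  0.34306573 0.10165889]
[0.58544799 0.42782025] [0.59290664 0.43727784]
[0.61219212 0.27090892] [0.62021439 0.27705964]
[0.54189043 0.25419884] [0.54843111 0.2599974 ]
[0.51569671 0.40138414] [0.52168537 0.4102846 ]
[-1.29649886  0.59134244  0.048397    1.60869355 -0.03329281  0.94267095
 -0.03370556] [0.26064867 0.67641609 0.25312688] 0.4
```

>>> apply_moves(increments="-1.5 -1.6 0 2; -4.5 -4.9 0 5; -7.5 -8.2 0 8; -10.5 -11.5 0 12; -13.5 -14.8 0 15; -16.5 -18.1 0 18; -19.5 -21.4 0 22; -22.5 -24.6 0 25; -25.5 -27.9 0 28; -28.5 -31.2 0 32; -31.5 -34.5 0 35; -34.5 -37.8 0 38; -37.5 -41.1 0 42; -40.5 -44.3 0 45; -43.5 -47.6 0 48; -46.5 -50.9 0 52; -49.5 -54.2 0 55; -52 -57 0 58; -53.7 -58.8 0 60; -53.7 -58.8 0 60", gripper=0.8)

```text
time_s: 2.4
tool_pos: [0.5517, -0.0701, 0.254]
tcp_rot: [2.048, 2.377, -0.001]
ft_force: [0.6, 0.1, 0.3]
gripper_width: 0.0684
gripper_force: 0.0
```

>>> apply_moves(increments="0.5 0 2 0; 0.5 0 4 0; 0.5 0 5.5 0; 0.5 0 6.5 0; 0.5 0 7.5 0; 0.5 0 8.2 0; 0.5 0 8.6 0; 0.5 0 8.6 0")

```text
time_s: 3.2
tool_pos: [0.5495, -0.0603, 0.167]
tcp_rot: [-2.042, -2.387, 0.0]
ft_force: [-0.1, -0.4, 0.4]
gripper_width: 0.068
gripper_force: 0.0
```

```bash
python3 - <<'E'
from h import *
s=sense();print(s["tool_pos"],s["ft_force"])
S=cam("scene");save("k1.png",cv2.resize(S[0][150:350,150:400],(750,600)))
E
```

```text
[ 0.54948824 -0.06025431  0.16704734] [-0.10985764 -0.40583745  0.42186558]
```

View pics/k1.png

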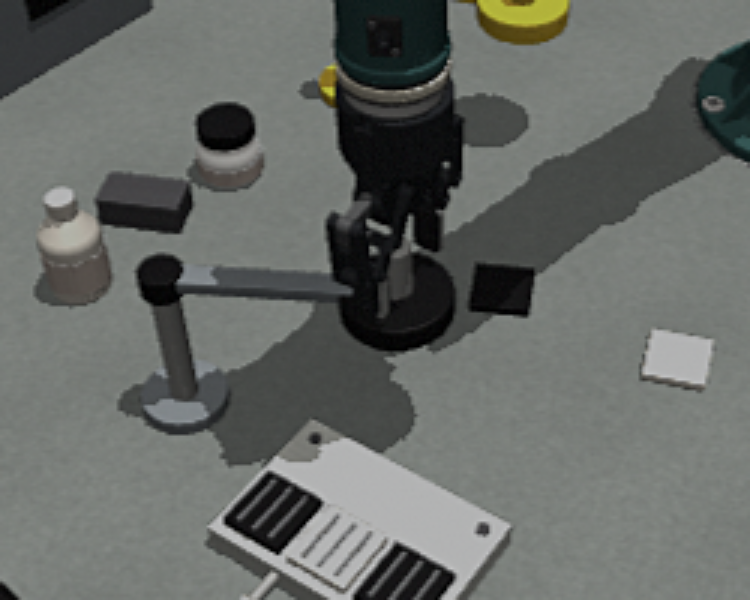

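The knob (crop 402,265) stands between the open fingers, and the TCP is 5 mm too far along y. I'll correct that and close.

>>> apply_moves(increments="-0.4 0 0 0; -0.4 0 0 0; -0.4 0 0 0; -0.4 0 0 0; -0.4 0 0 0; -0.4 0 0 0", gripper=0, squeeze=30)

```text
time_s: 3.85
tool_pos: [0.5506, -0.0645, 0.1678]
tcp_rot: [2.041, 2.387, 0.001]
ft_force: [-0.6, -0.8, 4.8]
gripper_width: 0.023
gripper_force: 29.4
```

```bash
cat > arc.py <<'E'
from h import *
import sys
s=sense();p=np.array(s["tool_pos"]);R=cv2.Rodrigues(np.array(s["tcp_rot"]))[0]
h=np.array([.6416,-.2059]);v=p[:2]-h
print(p,s["gripper_width"],s["gripper_force"],s["ft_force"],np.linalg.norm(v),np.degrees(np.arctan2(v[1],v[0])))
for a in range(4,int(sys.argv[1])+1,4):
    r=np.radians(a);w=h+np.array([[np.cos(r),-np.sin(r)],[np.sin(r),np.cos(r)]])@v
    print(a,(R.T@np.r_[w-p[:2],0]*100).round(1)[:2])
E
python3 arc.py 88
```

```text
[ 0.55059046 -0.0645352   0.16776131] 0.02302379122371415 29.4438698887825 [-0.57575963 -0.82945052  4.80958708] 0.16812716336103745 122.77311612604998
4 [-0.5 -1.1]
8 [-1.1 -2.1]
12 [-1.7 -3. ]
16 [-2.5 -4. ]
20 [-3.3 -4.8]
24 [-4.1 -5.7]
28 [-5.  -6.4]
32 [-5.9 -7.1]
36 [-6.9 -7.7]
40 [-8.  -8.3]
44 [-9.  -8.8]
48 [-10.1  -9.2]
52 [-11.3  -9.5]
56 [-12.4  -9.7]
60 [-13.6  -9.9]
64 [-14.7 -10. ]
68 [-15.9 -10. ]
72 [-17.1  -9.9]
76 [-18.3  -9.8]
80 [-19.4  -9.5]
84 [-20.5  -9.2]
88 [-21.6  -8.8]
```

Knob gripped at 23 mm. I'll swing half the arc first to check the forces.

>>> apply_moves(increments="-0.5 -1.1 0 0; -1.1 -2.1 0 0; -1.7 -3 0 0; -2.5 -4 0 0; -3.3 -4.8 0 0; -4.1 -5.7 0 0; -5 -6.4 0 0; -5.9 -7.1 0 0; -6.9 -7.7 0 0; -8 -8.3 0 0")

```text
time_s: 4.85
tool_pos: [0.4804, -0.1566, 0.1674]
tcp_rot: [-2.041, -2.388, -0.001]
ft_force: [5.0, 3.2, 4.3]
gripper_width: 0.0234
gripper_force: 30.4
```

```bash
python3 arc.py 48
```

```text
[ 0.48037561 -0.15662411  0.16743457] 0.023444014070758808 30.443969070911407 [4.95567702 3.23663175 4.26504481] 0.16858652987666883 163.00498841798907
4 [-1.1 -0.5]
8 [-2.2 -0.9]
12 [-3.3 -1.2]
16 [-4.5 -1.4]
20 [-5.6 -1.6]
24 [-6.8 -1.7]
28 [-8.  -1.7]
32 [-9.2 -1.6]
36 [-10.3  -1.4]
40 [-11.5  -1.2]
44 [-12.6  -0.9]
48 [-13.7  -0.5]
```

>>> apply_moves(increments="-1.1 -0.5 0 0; -2.2 -0.9 0 0; -3.3 -1.2 0 0; -4.5 -1.4 0 0; -5.6 -1.6 0 0; -6.8 -1.7 0 0; -8 -1.7 0 0; -9.2 -1.6 0 0; -10.3 -1.4 0 0; -11.5 -1.2 0 0; -12.6 -0.9 0 0; -12.6 -0.9 0 0")

```text
time_s: 6.05
tool_pos: [0.4913, -0.2835, 0.1671]
tcp_rot: [-2.044, -2.386, 0.001]
ft_force: [3.2, 1.5, 5.5]
gripper_width: 0.0233
gripper_force: 30.9
```

>>> apply_moves(increments="0 0 0 0; 0 0 0 0; 0 0 0 0; 0 0 -2 0; 0 0 -5 0; 0 0 -8 0; 0 0 -9 0; 0 0 -9 0", gripper=0.6)

```text
time_s: 6.85
tool_pos: [0.4915, -0.2825, 0.2584]
tcp_rot: [2.041, 2.385, 0.001]
ft_force: [-0.5, 0.5, -1.2]
gripper_width: 0.051
gripper_force: 0.0
```

```bash
cat > to.py <<'E'
from h import *
import sys
x,y,z,c=map(float,sys.argv[1:5]) # target pos, closing direction (deg from +x)
s=sense();p=np.array(s["tool_pos"]);R=cv2.Rodrigues(np.array(s["tcp_rot"]))[0]
cur=np.degrees(np.arctan2(R[1,1],R[0,1]))
print(p.round(4),"closing dir",cur.round(2),"w",s["gripper_width"],"f",np.round(s["ft_force"],1),"q7",round(s["q"][6],2),"t",s["time_s"])
print("cm",(R.T@(np.array([x,y,z])-p)*100).round(2),"turn",((cur-c+90)%180-90).round(1))
E
python3 to.py 0.552 0.342 0.257 10.5
python3 - <<'E'
from h import *
save("l2.png",cam("top")[0])
E
```

```text
[ 0.4915 -0.2825  0.2584] closing dir 8.91 w 0.05096323549196841 f [-0.5  0.5 -1.2] q7 0.82 t 6.85
cm [60.76 15.65  0.09] turn -1.6
```

View pics/l2.png

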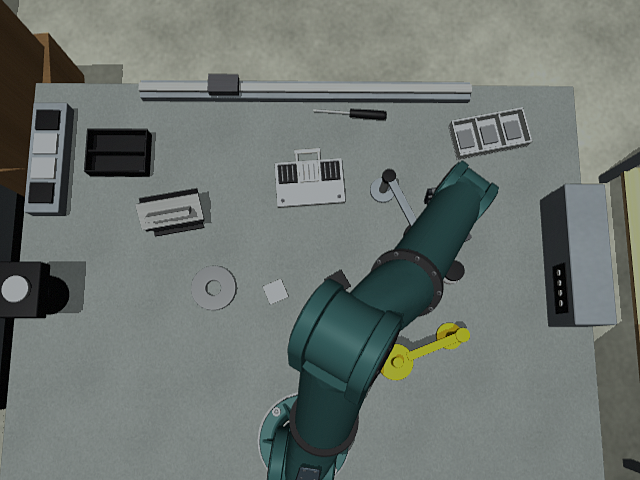

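The lamp (arm toward 410,225) is now swung about 84° and is well clear. The carrier's near edge is unobstructed, around rows 203–207. I'll go above the rib.

>>> apply_moves(increments="1.5 0.4 0 0; 4.5 1.2 0 0; 8 2.1 0 0; 11.5 3 0 0; 15 3.9 0 0; 18.5 4.8 0 0; 22 5.7 0 0; 25.5 6.6 0 0; 29 7.5 0 0; 32.5 8.4 0 0; 36 9.3 0 0; 39.5 10.2 0 0; 43 11.1 0 0; 46.5 12 0 0; 50 12.9 0 -1; 53.5 13.8 0 -1.6; 56.5 14.6 0 -1.6; 59 15.3 0 -1.6; 60.8 15.9 0 -1.6; 60.8 15.9 0 -1.6", gripper=0.55)

```text
time_s: 8.9
tool_pos: [0.5523, 0.3473, 0.2556]
tcp_rot: [-2.001, -2.42, 0.002]
ft_force: [-0.8, 0.6, -0.1]
gripper_width: 0.0472
gripper_force: 0.0
```

```bash
python3 to.py 0.5545 0.3435 0.100 10.5
python3 - <<'E'
from h import *
T=cam("top");S=cam("scene")
save("l3.png",T[0]);save("s3.png",S[0])
def fit(C,a,b,z,w=6):
    # refine edge between pixel points a,b: strongest gradient along normal, subpixel
    g=cv2.cvtColor(C[0],cv2.COLOR_RGB2GRAY).astype(np.float32);a=np.array(a,float);b=np.array(b,float)
    n=np.array([-(b-a)[1],(b-a)[0]]);n/=np.linalg.norm(n);t=np.arange(-w,w+.01,.25);P=[]
    for u in np.linspace(.08,.92,40):
        q=a+(b-a)*u+t[:,None]*n;v=cv2.remap(g,q[:,0].astype(np.float32),q[:,1].astype(np.float32),cv2.INTER_LINEAR).ravel()
        d=np.abs(np.gradient(v));i=d.argmax();k=slice(max(i-4,0),i+5);P.append(a+(b-a)*u+n*(t[k]@d[k]/d[k].sum()))
    P=np.array([onz(C,p,z)for p in P])[:,:2];k=np.polyfit(P[:,1],P[:,0],1);r=P[:,0]-np.polyval(k,P[:,1]);k=np.polyfit(P[abs(r)<.003,1],P[abs(r)<.003,0],1)
    return k,np.degrees(np.arctan(-k[0])),np.polyval(k,-.0145),r.std()
nl=(277.7,207.3);nr=(344.5,203)
print("near edge top",fit(T,nl,nr,.022,4))
print("near edge scene",fit(S,(254,290),(320,326),.022,4))
E
```

```text
[0.5523 0.3473 0.2556] closing dir 10.84 w 0.04724170999135875 f [-0.8  0.6 -0.1] q7 -0.26 t 8.9
cm [-0.43  0.18 15.56] turn 0.3
near edge top (array([-0.07150051,  0.59854231]), np.float64(4.089717437385159), np.float64(0.5995790690287496), np.float64(0.0017607844234588542))
near edge scene (array([-0.0797969 ,  0.59994546]), np.float64(4.562358285279649), np.float64(0.6011025122634616), np.float64(0.002409170096076689))
```

>>> apply_moves(increments="-0.2 0.2 3 0; -0.4 0.2 6.5 0; -0.4 0.2 10 0; -0.4 0.2 12.5 0; -0.4 0.2 14.2 0; -0.4 0.2 15.2 0; -0.4 0.2 15.6 0; -0.4 0.2 15.6 0; -0.4 0.2 15.6 0")

```text
time_s: 9.9
tool_pos: [0.5575, 0.34, 0.1025]
tcp_rot: [2.008, 2.415, 0.003]
ft_force: [-0.6, 0.2, 0.6]
gripper_width: 0.0472
gripper_force: 0.0
```

```bash
python3 to.py 0.5545 0.3435 0.100 10.5
python3 - <<'E'
from h import *
S=cam("scene");save("g4.png",cv2.resize(S[0][310:440,370:530],(738,600),interpolation=cv2.INTER_CUBIC))
E
```

```text
[0.5575 0.34   0.1025] closing dir 10.52 w 0.04718368527748596 f [-0.6  0.2  0.6] q7 -0.19 t 9.9
cm [ 0.4  -0.23  0.25] turn 0.0
```

View pics/g4.png

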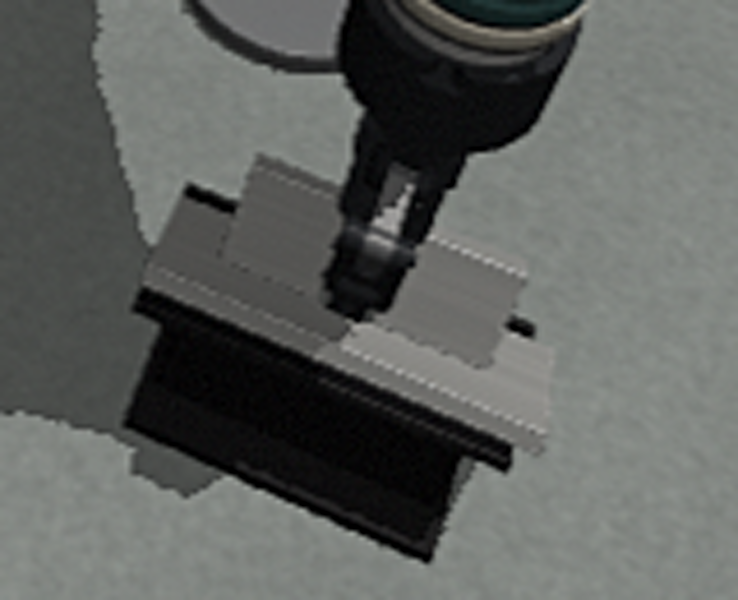

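The far finger (crop 360,290) stands behind the rib near its middle, so the fingers straddle the rib. I'll correct by 2 mm and close gently.

>>> apply_moves(increments="0.2 -0.2 0.2 0; 0.3 -0.2 0.2 0; 0.3 -0.2 0.2 0; 0.3 -0.2 0.2 0; 0.3 -0.2 0.2 0; 0.3 -0.2 0.2 0", gripper=0, squeeze=20)

```text
time_s: 10.55
tool_pos: [0.5551, 0.3423, 0.1003]
tcp_rot: [2.008, 2.415, 0.003]
ft_force: [-0.0, -0.7, 6.1]
gripper_width: 0.0253
gripper_force: 18.9
```

>>> apply_moves(increments="0 0 -0.3 0; 0 0 -0.6 0; 0 0 -1 0; 0 0 -1.5 0; 0 0 -2 0; 0 0 -2.5 0; 0 0 -3 0; 0 0 -3.5 0; 0 0 -4 0; 0 0 -4 0")

```text
time_s: 11.55
tool_pos: [0.5545, 0.3425, 0.14]
tcp_rot: [2.008, 2.416, 0.002]
ft_force: [0.3, 0.8, -4.3]
gripper_width: 0.0137
gripper_force: 20.4
```

The width is now 13.7 mm, so the rib has aligned with the pads, and the force shows the full 4.4 N weight. I'll raise it, firm the grip and look.

>>> apply_moves(increments="0 0 -1 0; 0 0 -3 0; 0 0 -5 0; 0 0 -6 0; 0 0 -6 0", squeeze=50)

```text
time_s: 12.05
tool_pos: [0.5553, 0.3428, 0.2013]
tcp_rot: [2.008, 2.415, 0.006]
ft_force: [0.7, 0.0, -4.4]
gripper_width: 0.0129
gripper_force: 55.2
```

```bash
python3 to.py 0.55 -0.018 0.2 4.4
python3 - <<'E'
from h import *
S=cam("scene");T=cam("top");save("g5.png",np.hstack([cv2.resize(S[0][270:440,350:530],(530,500),interpolation=cv2.INTER_CUBIC),cv2.resize(T[0][160:260,120:174],(270,500),interpolation=cv2.INTER_CUBIC)]))
E
```

```text
[0.5553 0.3428 0.2013] closing dir 10.52 w 0.012857683310459899 f [ 0.7  0.  -4.4] q7 -0.23 t 12.05
cm [-35.38  -7.11   0.05] turn 6.1
```

View pics/g5.png

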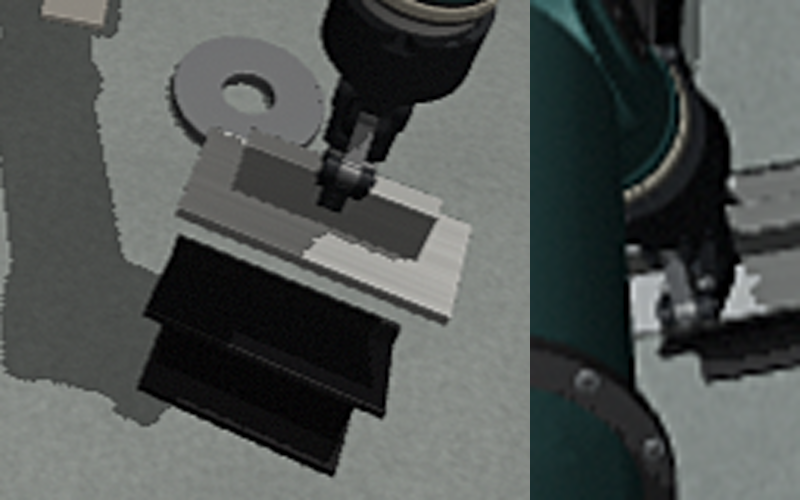

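The straightedge hangs level in the grip (rib at crop 235–440, gripper near its middle) and is off the rest. I'll carry it to in front of the carrier.

>>> apply_moves(increments="-1 -0.2 0 0.2; -3 -0.6 0 0.6; -6 -1.2 0 1; -9 -1.8 0 1.5; -12 -2.4 0 2; -15 -3 0 2.6; -18 -3.6 0 3.1; -21 -4.2 0 3.6; -24 -4.8 0 4.1; -27 -5.4 0 4.6; -30 -6 0 5.1; -32.5 -6.5 0 5.6; -34.5 -6.9 0 6; -35.4 -7.1 0 6.1; -35.4 -7.1 0 6.1; -35.4 -7.1 0 6.1")

```text
time_s: 13.75
tool_pos: [0.5486, -0.0182, 0.1991]
tcp_rot: [-2.133, -2.305, 0.0]
ft_force: [-0.6, 0.7, -4.2]
gripper_width: 0.0129
gripper_force: 55.1
```

```bash
python3 to.py 0.55 -0.018 0.07 4.4
python3 - <<'E'
from h import *
S=cam("scene");print(proj(S,[[.55,-.018,.17]]));save("g6.png",cv2.resize(S[0][170:370,190:430],(720,600),interpolation=cv2.INTER_CUBIC))
E
```

```text
[ 0.5486 -0.0182  0.1991] closing dir 4.43 w 0.012897647798401335 f [-0.6  0.7 -4.2] q7 0.26 t 13.75
cm [ 0.    0.15 12.91] turn 0.0
[[298.71263914 245.33500143]]
```

View pics/g6.png

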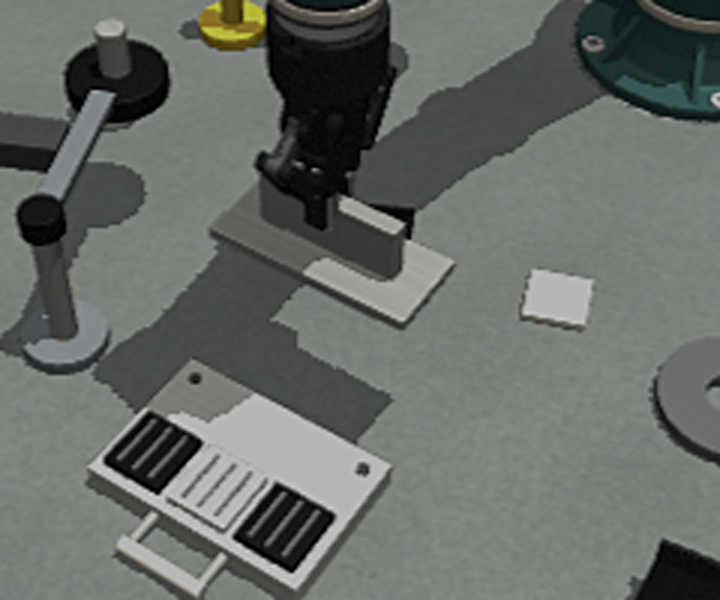

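The bar hangs level in front of the carrier, with its far top edge from about scene (260.7,246.7) to (325,276). The lamp is clear. Next I check the height and the centring.

```bash
python3 - <<'E'
from h import *
S=cam("scene")
for z in(.145,.15,.155,.16):
    a=onz(S,(260.7,246.7),z);b=onz(S,(325,276),z);d=b-a;print(z,a[:2],b[:2],np.linalg.norm(d),np.degrees(np.arctan2(-d[0],d[1])),((a+b)/2)[:2])
E
```

```text
0.145 [ 0.58319867 -0.0944532 ] [0.56608758 0.0616072 ] 0.156995666408599 6.2571452557410865 [ 0.57464313 -0.016423  ]
0.15 [ 0.58674375 -0.09087068] [0.56975507 0.06407331] 0.15587256063190155 6.257145255741074 [ 0.57824941 -0.01339869]
0.155 [ 0.59028883 -0.08728816] [0.57342256 0.06653941] 0.15474945485520414 6.257145255741102 [ 0.5818557  -0.01037437]
0.16 [ 0.59383391 -0.08370564] [0.57709005 0.06900552] 0.15362634907850653 6.257145255741055 [ 0.58546198 -0.00735006]
```

>>> apply_moves(increments="-0.3 0 2 0; -0.3 0 5 0; -0.3 0 8 0; -0.3 0 10.5 0; -0.3 0 12 0; -0.3 0 12.8 0; -0.3 0 13.2 0; -0.3 0 13.2 0")

```text
time_s: 14.65
tool_pos: [0.5497, -0.0211, 0.0673]
tcp_rot: [2.133, 2.307, 0.001]
ft_force: [-0.3, -0.6, -3.8]
gripper_width: 0.0125
gripper_force: 55.1
```

```bash
python3 to.py 0.566 -0.018 0.06 4.4
python3 - <<'E'
from h import *
S=cam("scene");save("g7.png",cv2.resize(S[0][200:340,210:378],(720,600),interpolation=cv2.INTER_CUBIC))
E
```

```text
[ 0.5497 -0.0211  0.0673] closing dir 4.48 w 0.012509904826157882 f [-0.3 -0.6 -3.8] q7 0.35 t 14.65
cm [0.19 1.65 0.73] turn 0.1
```

View pics/g7.png

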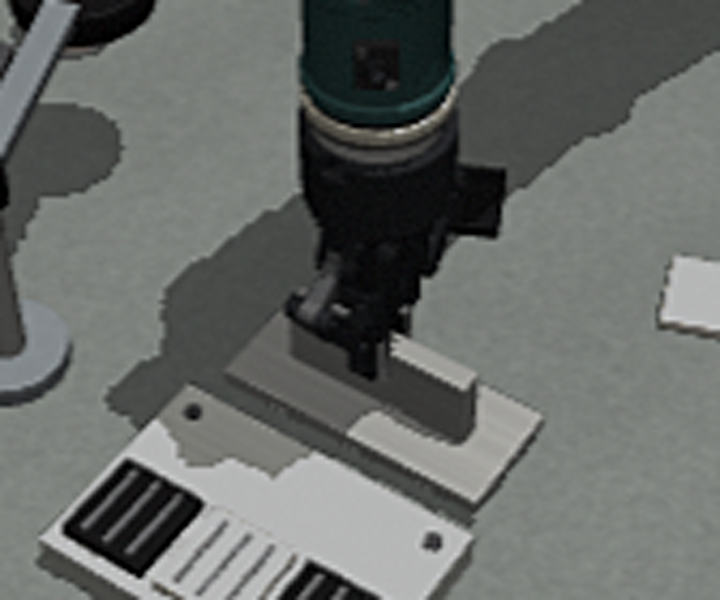

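The bar hangs low, parallel to the carrier's near edge with a gap. Its far edge runs from crop (228,372) to (475,498), and the carrier's corners are at (190,385) and (473,540). From here on I use numbers only.

```bash
python3 - <<'E'
from h import *
S=cam("scene")
f=lambda x,y:(210+x/4.286,200+y/4.286)
for z,(p,q) in((.022,((190,385),(473,540))),(.022,((228,372),(475,498))),(.026,((228,372),(475,498)))):
    a=onz(S,f(*p),z);b=onz(S,f(*q),z);d=b-a;print(z,a[:2],b[:2],np.linalg.norm(d),np.degrees(np.arctan2(-d[0],d[1])),((a+b)/2)[:2])
E
```

```text
0.022 [ 0.60870203 -0.10133639] [0.59654777 0.07677887] 0.17852947335463384 3.9037065047915576 [ 0.6026249  -0.01227876]
0.022 [ 0.58960134 -0.09142528] [0.57527515 0.06227897] 0.15437045243248834 5.324940780395582 [ 0.58243825 -0.01457315]
0.026 [ 0.59198184 -0.08900289] [0.57772536 0.06395335] 0.15361919893332096 5.324940780395559 [ 0.5848536  -0.01252477]
```

>>> apply_moves(increments="0 0 0.3 0; 0 0 0.6 0; 0 0 0.7 0; 0 0 0.8 0; 0 0 0.8 0")

```text
time_s: 15.25
tool_pos: [0.5492, -0.0218, 0.0592]
tcp_rot: [-2.134, -2.305, 0.0]
ft_force: [-0.5, 0.1, -4.6]
gripper_width: 0.0124
gripper_force: 55.2
```

>>> apply_moves(increments="0 0 0.1 0; 0 0 0.2 0; 0 0 0.3 0; 0 0 0.3 0")

```text
time_s: 15.65
tool_pos: [0.5494, -0.0217, 0.0563]
tcp_rot: [2.134, 2.306, 0.0]
ft_force: [0.6, -0.6, -3.6]
gripper_width: 0.0125
gripper_force: 55.1
```

>>> apply_moves(increments="0 0 0.1 0; 0 0 0.2 0; 0 0 0.2 0")

```text
time_s: 15.95
tool_pos: [0.5494, -0.0217, 0.0562]
tcp_rot: [-2.134, -2.305, -0.001]
ft_force: [-3.9, 0.5, 13.3]
gripper_width: 0.0127
gripper_force: 57.6
```

Contact at TCP z 0.056. I'll ease the load and slide toward the carrier.

>>> apply_moves(increments="0 0 -0.15 0; 0 0.2 -0.15 0; 0 0.5 -0.15 0; 0 0.8 -0.15 0; 0 1.1 -0.15 0; 0 1.3 -0.15 0; 0 1.3 -0.15 0", squeeze=30)

```text
time_s: 16.65
tool_pos: [0.56, -0.0211, 0.0562]
tcp_rot: [-2.132, -2.302, 0.005]
ft_force: [-5.7, 0.3, 9.1]
gripper_width: 0.0127
gripper_force: 57.0
```

>>> apply_moves(increments="0 0 -0.1 0; 0 0.1 -0.1 0; 0 0.2 -0.1 0; 0 0.3 -0.1 0; 0 0.3 -0.1 0")

```text
time_s: 17.15
tool_pos: [0.5657, -0.0204, 0.0566]
tcp_rot: [2.133, 2.306, 0.0]
ft_force: [-0.1, -0.8, -4.7]
gripper_width: 0.0129
gripper_force: 55.1
```

>>> apply_moves(increments="0 0.1 0 0; 0 0.2 0 0; 0 0.3 0 0; 0 0.3 0 0; 0 0.3 0 0")

```text
time_s: 17.65
tool_pos: [0.5675, -0.0203, 0.0567]
tcp_rot: [-2.133, -2.305, 0.001]
ft_force: [-2.0, 0.0, -4.1]
gripper_width: 0.0127
gripper_force: 55.1
```

>>> apply_moves(increments="0 0.1 0 0; 0 0.2 0 0; 0 0.3 0 0; 0 0.3 0 0; 0 0.3 0 0")

```text
time_s: 18.15
tool_pos: [0.5679, -0.0202, 0.0565]
tcp_rot: [-2.131, -2.302, 0.007]
ft_force: [-7.0, 0.2, 0.2]
gripper_width: 0.0129
gripper_force: 55.7
```

Contact with the carrier edge (7 N). I'll set it down while holding the push, with a softer grip so it aligns.

>>> apply_moves(increments="0 0.1 0.1 0; 0 0.2 0.2 0; 0 0.2 0.2 0; 0 0.2 0.2 0", gripper=0, squeeze=20)

```text
time_s: 18.55
tool_pos: [0.5679, -0.0202, 0.0563]
tcp_rot: [-2.129, -2.299, 0.009]
ft_force: [-13.5, -0.5, 19.6]
gripper_width: 0.0125
gripper_force: 58.3
```

```bash
python3 to.py 0.566 -0.018 0.06 4.4; python3 -c "
from h import *
print(sense()['torque'],sense()['gripper_force'])"
```

```text
[ 0.5679 -0.0202  0.0563] closing dir 4.39 w 0.012504841095878388 f [-13.5  -0.5  19.6] q7 0.35 t 18.55
cm [ 0.24 -0.17 -0.37] turn -0.0
[-0.12597408  2.52006299  0.14510665] 58.33774209022522
```

>>> apply_moves(increments="0 0 -0.15 0; 0 0 -0.15 0; 0 0 -0.15 0")

```text
time_s: 18.85
tool_pos: [0.568, -0.0202, 0.0565]
tcp_rot: [-2.129, -2.299, 0.01]
ft_force: [-10.7, -0.5, 6.7]
gripper_width: 0.0128
gripper_force: 56.9
```

>>> apply_moves(increments="0 0 0 0; 0 0 0 0; 0 0 0 0; 0 0 0 0", gripper=0.35)

```text
time_s: 19.25
tool_pos: [0.575, -0.0197, 0.0567]
tcp_rot: [2.132, 2.304, 0.003]
ft_force: [-0.6, 0.5, 0.4]
gripper_width: 0.0302
gripper_force: 0.0
```

>>> apply_moves(increments="0 -0.4 0 0; 0 -0.6 0 0; 0 -0.6 -1 0; 0 -0.6 -3 0; 0 -0.6 -6 0; 0 -0.6 -10 0; 2 -0.6 -13 0; 6 -0.6 -15 0; 11 -0.6 -15 0; 16 -0.6 -15 0; 20 -0.6 -15 0; 24 -0.6 -15 0; 26 -0.6 -15 0; 26 -0.6 -15 0")

```text
time_s: 20.65
tool_pos: [0.5462, 0.244, 0.2067]
tcp_rot: [-2.124, -2.312, -0.004]
ft_force: [-0.4, -0.0, -0.8]
gripper_width: 0.0298
gripper_force: 0.0
```

```bash
cat > chk.py <<'E'
from h import *
T=cam("top");S=cam("scene");save("e_t.png",T[0]);save("e_s.png",S[0])
g=lambda C:cv2.cvtColor(C[0],cv2.COLOR_RGB2GRAY)
# profiles across the joint, in the carrier frame guess; sample along outward normal on z=.016
ed=np.array([.6005,-.015]);r=np.radians(4.4);n=np.array([np.cos(r),np.sin(r)]);t=np.array([-np.sin(r),np.cos(r)])
for nm,C,st in(("top",T,.003),("scene",S,.003)):
    for s in(-.075,-.04,0,.04,.075):
        X=[np.r_[ed+t*s+n*u,.016] for u in np.arange(-.09,.031,st)]
        q=proj(C,X).astype(np.float32);v=cv2.remap(g(C),q[:,0],q[:,1],cv2.INTER_LINEAR).ravel();print(nm,s,*v)
    for u in(-.05,-.02):   # ends along y
        X=[np.r_[ed+t*s+n*u,.01] for s in np.arange(-.1,.101,.004)]
        q=proj(C,X).astype(np.float32);v=cv2.remap(g(C),q[:,0],q[:,1],cv2.INTER_LINEAR).ravel();print(nm,"along",u,*v)
E
python3 chk.py
```

```text
top -0.075 132 133 136 137 135 137 123 115 165 175 173 173 173 173 173 173 172 172 172 173 173 173 173 173 173 172 172 173 175 167 115 136 173 176 162 80 77 107 158 174 172
top -0.04 138 135 136 138 138 137 120 116 165 174 172 172 171 171 172 176 147 60 42 79 159 176 172 172 160 148 173 172 174 165 112 141 173 172 172 171 171 172 171 171 172
top 0 139 139 136 135 135 138 125 120 171 174 172 172 171 172 172 177 157 63 41 70 152 178 173 171 171 170 173 172 173 168 122 145 174 172 171 172 171 171 172 171 171
top 0.04 145 138 138 138 139 140 124 118 179 173 171 172 172 172 172 177 165 35 45 65 146 178 172 171 172 171 171 171 173 168 132 148 175 172 172 171 171 172 172 171 171
top 0.075 85 85 87 88 89 90 79 92 132 124 120 124 126 127 127 124 125 122 132 162 179 177 176 174 174 175 174 174 177 169 131 154 177 167 115 75 77 108 158 174 172
top along -0.05 138 134 137 136 118 163 173 171 171 171 172 171 171 171 171 171 172 172 171 172 172 172 172 171 171 172 171 172 172 172 172 171 171 171 171 172 171 171 171 172 173 172 126 122 131 82 87 88 88 89 89
top along -0.02 138 136 136 139 118 155 1
[... 689 characters left out ...]
 125 123 123 123 126 128 128 112 92 68 55 63 60 59 56 56 57 55 55 56 54 72 93 113 162 160 156 149 165 181 180 179 180 179 180 180 179 180 180 180
scene 0.075 75 75 75 73 72 74 74 73 72 89 98 95 94 95 97 97 93 95 92 102 128 165 170 169 165 161 161 160 157 168 182 180 155 72 53 104 179 180 180 179 180
scene along -0.05 126 124 125 122 118 158 143 67 53 57 55 56 56 56 55 55 56 55 55 56 54 56 54 54 55 55 55 55 55 55 54 55 56 56 55 62 55 105 165 163 168 112 94 97 106 62 76 73 74 72 73
scene along -0.02 123 127 131 125 120 145 162 159 162 150 160 150 153 131 145 147 158 160 158 158 142 150 159 143 139 132 159 157 154 158 145 158 156 147 152 129 159 161 161 161 160 162 161 161 175 75 70 74 74 76 75
```

The straightedge seems seated and centred within about 2 mm. One subpixel check of angle and gap:

```bash
cat > fit.py <<'E'
from h import *
T=cam("top");S=cam("scene")
ed=np.array([.6005,-.015]);r=np.radians(4.4);n=np.array([np.cos(r),np.sin(r)]);t=np.array([-np.sin(r),np.cos(r)])
def fit(C,u0,z,sg,w=.007,lo=-.07,hi=.05):
    g=cv2.GaussianBlur(cv2.cvtColor(C[0],cv2.COLOR_RGB2GRAY),(3,3),0);us=np.arange(-w,w,.0005);o=[]
    for s in np.linspace(lo,hi,60):
        q=proj(C,[np.r_[ed+t*s+n*(u0+u),z]for u in us]).astype(np.float32);v=cv2.remap(g,q[:,0],q[:,1],cv2.INTER_CUBIC).ravel().astype(float)
        d=np.clip(sg*np.gradient(v),0,None);i=d.argmax();k=slice(max(i-5,0),i+6);o.append((s,u0+us[k]@d[k]/d[k].sum()))
    o=np.array(o);k=np.polyfit(*o.T,1);return "deg %.2f u(mid) %.1f mm sd %.2f"%(np.degrees(k[0]),k[1]*1e3,1e3*np.std(o[:,1]-np.polyval(k,o[:,0])))
print("top bar near",fit(T,-.068,.010,1));print("top bar far",fit(T,-.002,.010,-1,.005));print("top carrier edge",fit(T,0,.022,1,.004))
print("scene bar near top",fit(S,-.068,.010,1,.006,-.07,.01));print("scene carrier edge",fit(S,0,.022,1,.006))
s=sense();print(s["time_s"])
E
python3 fit.py
```

```text
top bar near deg -0.31 u(mid) -66.0 mm sd 0.50
top bar far deg -0.13 u(mid) -0.8 mm sd 0.26
top carrier edge deg -0.07 u(mid) 2.0 mm sd 0.13
scene bar near top deg 0.11 u(mid) -71.6 mm sd 0.43
scene carrier edge deg -0.02 u(mid) 0.9 mm sd 0.35
20.85
```

The bar and carrier are parallel within about 0.3°. The near edge of the bar is 68.0 mm from the carrier edge, which is the bar's own width, so it is flush. I'm handing the job in.

```bash
python3 -c "
from h import *
print(ticket.finish_job())"
```

```text
the job is handed in; nothing more can be done
None
```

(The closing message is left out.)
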